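# Weigh the parcel on the spring scale

### The job

Weigh the carton with the blue carry handle: take it by the carton, bring its handle into the scale's hook past the spring latch, so that the latch snaps shut behind the handle, and gently ease the whole weight onto the spring, never jerking it, letting it snap or bounce, pulling past the red mark or forcing the hook. Let go and leave the parcel hanging level and still, the pointer at rest, so that the dial can be read; leave everything else on the counter where it is.

Things in the scene. Friction and masses are not known exactly. Their poses are not given: they have to be found in the camera images.
- parcel: Parcel to weigh: slim closed carton, 230 (x) x 50 (y) x 90 mm high, upright; blue rigid carry handle on top. Origin: centre of its underside, z up. Mass unknown, 0.21 to 0.70 kg, centre of mass near the carton's middle. Grip it across its 50 mm width; about 95 mm from the middle towards an end, 20 mm below its top, leaves room for the scale above.
- handle_mid (a point): Middle of the handle's bar, on its centre line, 142 mm above the parcel's underside (52 mm above the carton's top); axes as the parcel's. The handle is an arch in the parcel's x-z plane: round bar 9 mm thick along x, straight over 84 mm, on legs about 100 mm apart.
- scale: Spring scale on a bench stand, bolted down. Origin on the counter straight below the hook; z up, x away from the robot at yaw 0. Round green dial case 156 mm across, 40 mm thick (along x), centre 425 mm up, red pointer on both faces; below it a bushing down to 325 mm and the rod with the hook. 28 mm column 230 mm to its -y side on a 200 x 160 mm foot; cross arm at 545 mm.
- scale_rod (a joint): How far the spring is stretched = the hook has sunk, in m: 0 empty (upper stop), 0.050 at the dial's red mark (1 kg, full scale), stop at 0.060. Spring: 196 N per m (9.81 N at the red mark), lightly damped. Delicate: lower loads at some 20 mm/s; under load the hook must never run faster than 60 mm/s down or up, also when the parcel is let go (a load error of 0.3 N then is harmless).
- hook: Steel hook of 8 mm wire. Origin: where the centre of the handle's bar lies when seated in the bowl, 235 mm above the counter when empty. z up; the hook lies in its y-z plane, mouth towards +y; the bar must lie along its x. Sinks with the rod, does not swing; turns stiffly about the vertical. Bowl 26 mm wide inside (y -13 to 13), its underside at z -12.5 mm; back of the hook up to z 30 mm.
- hook_tip (a point): Uppermost point of the hook's tip, at y 19.5, z 19 mm from the hook's origin; axes as the hook's. The bar passes over it towards the hook's -y with its centre 24 to 38 mm above the hook's origin, pushing the latch in, until its centre is at the hook's y 0 to 8 mm, then goes down into the bowl.
- latch (a joint): Brass spring latch of the hook, rad: 0 shut, opens only inwards, up to 0.65. Pivots at y -5, z 47 mm from the hook's origin and closes the mouth from there to the inside of the tip. The bar pushes it in with about 0.5 to 1 N; it springs shut by itself above the bar once the bar is within about 3 mm of its seat.
- carton_small: Bystander: plain carton 100 x 80 x 60 mm high, no handle; origin under its centre.
- carton_flat: Bystander: flat carton 120 x 90 x 45 mm high, green tape; origin under its centre.
- tape_dispenser: Bystander: black desk tape dispenser 150 x 62 x 92 mm high; origin under its centre.
- scanner: Bystander: hand barcode scanner lying on the counter, 165 x 60 x 35 mm; origin on the counter, near its middle.
- label_roll: Bystander: white label roll standing on its end, 84 mm across, 50 mm high; origin under its centre.
- marker: Bystander: blue marker pen, 130 x 16 mm, lying; origin on the counter near its middle.
Mind the look-alikes: they are no part of the job. What is shaped like the parcel but green or pink is not meant.

How it is judged:
By the outcome, as a careful person would: the job done as asked, in the order asked, and still so for the second after the job is handed in, with the robot touching nothing.
It also fails if it takes over 58 s, if anything falls off the work surface, if the arm or the gripper's body presses on something with over 40 N, if the wrist force passes 120 N, or if a joint passes its speed limit or range.

### The arm

A 6-joint arm with a two-finger parallel gripper is mounted at the origin on the work surface. World frame = base frame: x ahead of the robot, y to its left, z up, the work surface at z = 0. Lengths are in m, angles in rad, forces in N, time in s.
With the tool pointing down it reaches from about 0.3 to 0.775 m from the base axis. Payload 14.6 kg.
Tool frame: the origin (TCP) lies on the centre line of the jaws, within the pads' length; the fingertips stand 19 mm ahead of it and the grasp point (between the pads) is the TCP; z points along the fingers, y is the direction in which the jaws open and shut (so a half turn about z gives the same grasp; the last joint's range is limited). The gripper opens to 94 mm and grips with 3 to 60 N. Pads are 16 mm wide; open, the fingers measure 119 mm over their backs; the gripper's body (75 mm by 177 mm) begins 78 mm behind the grasp point.
Start: joints at [-1.286, 0.3, 1.521, -0, 1.321, -0.067], TCP at [0.19, -0.516, 0.224] pointing down, gripper open.
Joint ranges: [-3.03, 3.03], [-0.79, 2.21], [0.23, 2.52], [-1.04, 4.18], [0, 3.07], [-2.55, 2.55]. Speed limits (rad/s): [2.22, 2.22, 2.57, 3.14, 3.14, 3.14].

### API

Orientations are given as [roll, pitch, yaw] about the fixed x, y, z axes, in that order (R = Rz(yaw) Ry(pitch) Rx(roll)).
In Python, from station import ctrl gives the robot as it stands. The module is installed in compiled form; this text tells all that it offers.
- The arm moves only by the shell command python3 -m creep 'ROWS' [FORCE]. ROWS is a JSON object of lists of equal length, an entry for each row: "translation": the shift along the world's x, y, z in mm, a list of three; "yaw": the turn about the world's z in rad; "gripper": the closure in counts, from 0 (fully open) to 255 (shut). A call has 1 to 5 rows; each row is the pose to reach, as a shift and turn from the pose measured when the call began; what a row does not reach only later rows make up. A row lasts 1/12 s, in which the tool goes at most 41.7 mm and 7.16 degrees, less where a joint would pass 70% of its speed; a pose out of reach is approached as far as the arm can. A call with a gripper value outside its range is refused whole. The fingers move at their own pace and stop on an object; FORCE is the grip in N (left out, the last holds). Time passes only in rows, so rows that repeat a pose let the fingers close. It gives the time, the measured TCP pose, the force and the opening at its end, in the units of the state.
- ctrl.get_obs(): the state, without advancing time (a new reading comes with each control period).
- ctrl.camera(name): name is "scene" or "top" or "wrist"; returns a dict with "pixels" (420x560x3 uint8, red, green, blue), "depth" (420x560 float32, m along the optical axis (not along the pixel's ray), 0 where there is no reading), "fx", "fy", "cx", "cy" (pixels), "R" (3x3) and "t" (3): a world point X has camera coordinates R X + t; the wrist camera has in their place "tool_from_camera" (4x4, takes a point from camera to tool coordinates, whose origin is the TCP and whose axes are the flange's). Camera axes: x right, y down, z forward; pixel columns grow to the right and rows downward; lengths in m; the calibration is good to about 2 mm. The wrist camera is an equidistant fisheye: a pixel r from the principal point sees the ray r / f radians off the axis. A picture is of the moment at which its call begins: read the wrist's pose just before it.
- ctrl.hand_in(): hands the job in, once; it reports no verdict.
The state is a dict: "time_s": time; "qpos": joint angles; "joint_vel": joint speeds; "tau": joint torques, N m; "ee_pos": TCP position; "eef_rot": TCP orientation; "force": force on the tool from outside, world axes, zero at the start; "moment": the same for the moment, N m; "grip_width": finger opening in m.
Only numpy, scipy, OpenCV 4.12 (cv2) and the standard library are available. Lean on these libraries where they do the work, as an engineer would, in place of code of your own. Each camera call takes 0.05 s, during which the arm holds its last target. There are 200 camera calls.

## Working session

There is one attempt and no reset: what is moved stays moved. The work goes in short steps, Python scripts to look and compute and a shell command to move; the robot and the scene stay as the last step left them, time stands still between calls to the robot, and variables do not carry over. Pictures are saved under pics/ and viewed, about 8 in all and at most 12, crops included, and the job is handed in when it is done.

```bash
mkdir -p pics
cat > h.py <<'E'
import numpy as np, cv2, pickle
from station import ctrl
def cam(n):
    o=ctrl.get_obs(); c=ctrl.camera(n); c['obs']=o
    pickle.dump(c,open(f'{n}.pkl','wb')); return c
def load(n): return pickle.load(open(f'{n}.pkl','rb'))
def pts(c):
    v,u=np.mgrid[0:420,0:560]; d=c['depth']
    P=np.stack([(u-c['cx'])/c['fx']*d,(v-c['cy'])/c['fy']*d,d],-1)
    return (P-c['t'])@c['R']
def save(img,name): cv2.imwrite(f'pics/{name}.png',img[...,::-1])
E
python3 - <<'E'
from h import *
a=cam('scene');b=cam('top')
save(cv2.resize(a['pixels'],(800,600)),'s0');save(cv2.resize(b['pixels'],(800,600)),'t0')
o=ctrl.get_obs();print({k:np.round(v,3) for k,v in o.items()})
print(-a['R'].T@a['t'],-b['R'].T@b['t'])
E
```

```text
{'time_s': np.float64(0.1), 'qpos': array([-1.286,  0.3  ,  1.522, -0.   ,  1.321, -0.067]), 'joint_vel': array([ 0.001, -0.002, -0.003,  0.001, -0.   , -0.   ]), 'tau': array([ 4.0000e-03, -5.3264e+01, -3.5328e+01,  7.1000e-02,  2.4000e-02,
       -0.0000e+00]), 'ee_pos': array([ 0.189, -0.516,  0.224]), 'eef_rot': array([-3.141, -0.   ,  0.352]), 'force': array([ 0.488, -0.274,  1.028]), 'moment': array([0.023, 0.054, 0.008]), 'grip_width': np.float64(0.094)}
[ 1.2004669  -0.31676166  1.33802565] [0.4777686  0.08088639 1.16975536]
```

View pics/s0.png

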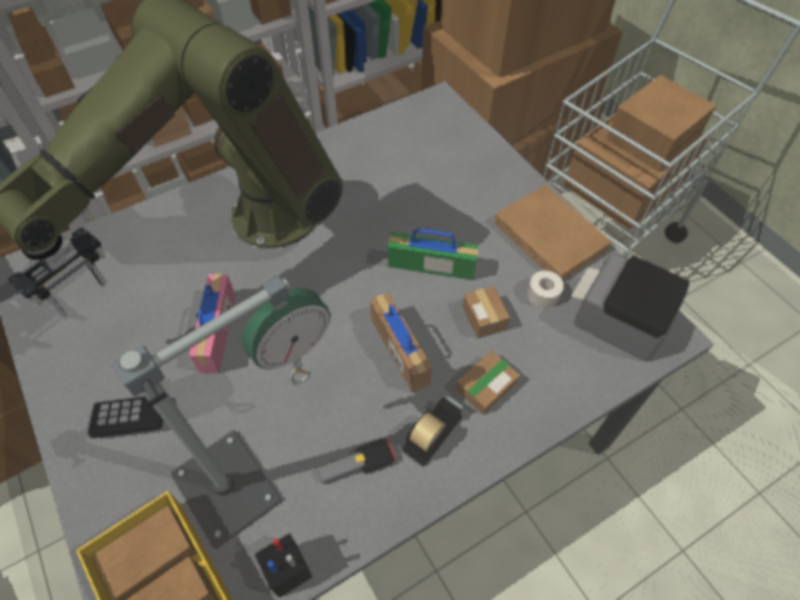

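View pics/t0.png

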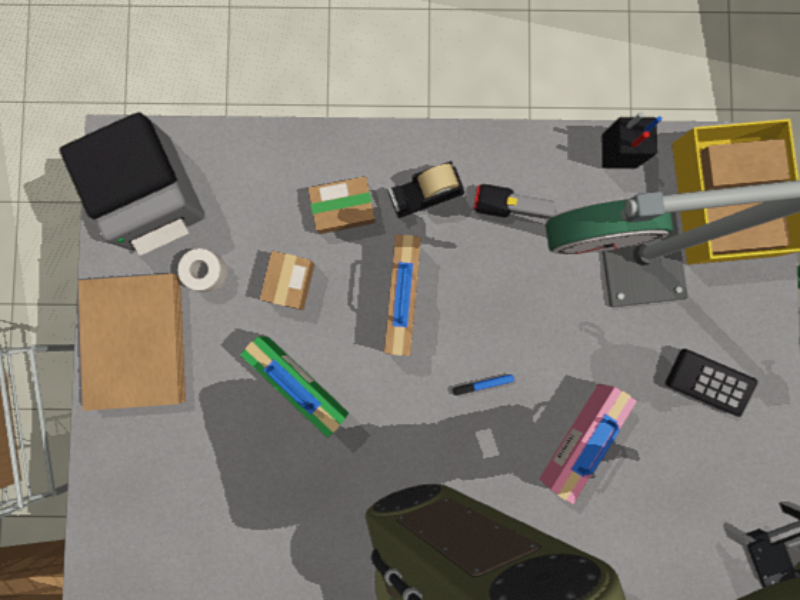

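Scene: candidates in top view (800x600) are brown (402,295), green (290,390) and pink (595,440), all with blue handles. The plain brown carton fits. The hook is at (300,372) in the scene view.

Run:
```python
from h import *
b=load('top');a=load('scene')
P=pts(b);px=b['pixels'].astype(int)
s=560/800
def reg(P,x0,y0,x1,y1): 
    m=np.zeros(P.shape[:2],bool); m[int(y0*s):int(y1*s),int(x0*s):int(x1*s)]=1; return m
m=reg(P,365,225,435,365)
top=m&(abs(P[...,2]-.09)<.008); q=P[top][:,:2].astype(np.float32)
print('carton',top.sum(),cv2.minAreaRect(q),q.mean(0),np.median(P[top][:,2]))
blue=m&(px[...,2]>px[...,0]+60)&(P[...,2]>.13)
q=P[blue].astype(np.float32);print('handle',len(q),cv2.minAreaRect(q[:,:2]),q.mean(0),np.median(q[:,2]))
# scale: dial points from both cams, by height
for n,c in(('top',b),('scene',a)):
    Q=pts(c);g=c['pixels'].astype(int)
    gr=(Q[...,2]>.34)&(Q[...,2]<.51)&(np.hypot(Q[...,0]-.6,Q[...,1]+.2)<.35)&(g[...,1]>g[...,0]+15)
    q=Q[gr].astype(np.float32)
    print(n,'green',len(q),q.min(0),q.max(0),cv2.minAreaRect(q[:,:2]))
Q=pts(a); 
f=reg(Q,262,305,325,362)&(Q[...,2]>.35)&(Q[...,2]<.5)
q=Q[f];mu=q.mean(0);w,v=np.linalg.eigh(np.cov((q-mu).T));print('face',len(q),mu,v[:,0],w)
h=reg(Q,285,345,320,390)&(Q[...,2]>.15)&(Q[...,2]<.34)
print('hook',h.sum(),Q[h].min(0),Q[h].max(0),np.median(Q[h],0))
save(cv2.resize(a['pixels'][190:290,130:270],None,fx=5,fy=5,interpolation=2)[:, :],'hook0')
save(np.hstack([cv2.resize(b['pixels'][150:270,230:330],(500,600)),]),'par0')
o=Q[h];print(np.round(o[np.argsort(o[:,2])],3)[::max(1,len(o)//25)])
```

```text
carton 1382 ((0.5646624565124512, 0.07289013266563416), (0.049950480461120605, 0.23084907233715057), 85.2833251953125) [0.5632731  0.07302344] 0.09014580195579676Traceback (most recent call last):
  File "<stdin>", line 11, in <module>
cv2.error: OpenCV(4.12.0) /io/opencv/modules/imgproc/src/convhull.cpp:143: error: (-215:Assertion failed) total >= 0 && (depth == CV_32F || depth == CV_32S) in function 'convexHull'
```

Run:
```python
from h import *
b=load('top');a=load('scene')
s=560/800
def reg(x0,y0,x1,y1): 
    m=np.zeros((420,560),bool); m[int(y0*s):int(y1*s),int(x0*s):int(x1*s)]=1; return m
P=pts(b);px=b['pixels'].astype(int)
blue=reg(365,225,435,365)&(px[...,2]>px[...,0]+50)&(P[...,2]>.1)
q=P[blue].astype(np.float32);print('handle',len(q),q.mean(0),np.percentile(q[:,2],[5,50,95]))
if len(q)>3: print(cv2.minAreaRect(q[:,:2].copy()))
for n,c in(('top',b),('scene',a)):
    Q=pts(c);g=c['pixels'].astype(int)
    gr=(Q[...,2]>.34)&(Q[...,2]<.515)&(np.hypot(Q[...,0]-.6,Q[...,1]+.2)<.35)&(g[...,1]>g[...,0]+15)
    q=Q[gr].astype(np.float32)
    print(n,'green',len(q)); 
    if len(q)>3: print(q.min(0),q.max(0),cv2.minAreaRect(q[:,:2].copy()))
Q=pts(a)
f=reg(268,312,318,352)&(Q[...,2]>.35)&(Q[...,2]<.5)
q=Q[f];mu=q.mean(0);w,v=np.linalg.eigh(np.cov((q-mu).T));print('face',len(q),mu,v[:,0],w)
h=reg(285,345,320,390)&(Q[...,2]>.15)&(Q[...,2]<.34)
o=Q[h];print('hook',len(o));print(np.round(o[np.argsort(o[:,2])],3)[::max(1,len(o)//25)])
save(cv2.resize(a['pixels'][190:290,150:270],(720,600),interpolation=2),'hook0')
save(cv2.resize(b['pixels'][150:270,230:330],(500,600)),'par0')
```

```text
handle 141 [0.5600612  0.07331409 0.16526464] [0.13406178 0.1450679  0.14942086]
((0.5470705628395081, 0.07442451268434525), (0.008891708217561245, 0.13920077681541443), 85.1214828491211)
top green 1441
[ 0.6012401  -0.26698765  0.40381524] [ 0.6481064  -0.11648163  0.5049162 ] ((0.6291989684104919, -0.19102689623832703), (0.039262525737285614, 0.1483476459980011), 7.068901538848877)
scene green 756
[ 0.6066119  -0.27178288  0.42744112] [ 0.66058224 -0.13062963  0.5068601 ] ((0.6323005557060242, -0.2012556940317154), (0.04273843392729759, 0.14009156823158264), 6.0062575340271)
face 918 [ 0.65251188 -0.19076812  0.44346614] [0.99328086 0.11298717 0.02504066] [7.78553732e-06 4.79696304e-04 1.43175337e-03]
hook 133
[[ 0.635 -0.192  0.227]
 [ 0.629 -0.198  0.229]
 [ 0.628 -0.195  0.23 ]
 [ 0.632 -0.184  0.232]
 [ 0.632 -0.18   0.234]
 [ 0.635 -0.178  0.237]
 [ 0.634 -0.183  0.241]
 [ 0.633 -0.207  0.245]
 [ 0.635 -0.173  0.25 ]
 [ 0.634 -0.176  0.252]
 [ 0.632 -0.175  0.254]
 [ 0.63  -0.207  0.258]
 [ 0.63  -0.185  0.26 ]
 [ 0.633 -0.188  0.268]
 [ 0.633 -0.191  0.271]
 [ 0.636 -0.195  0.275]
 [ 0.635 -0.206  0.278]
 [ 0.631 -0.204  0.281]
 [ 0.637 -0.197  0.285]
 [ 0.637 -0.199  0.292]
 [ 0.639 -0.193  0.3  ]
 [ 0.635 -0.202  0.302]
 [ 0.638 -0.198  0.304]
 [ 0.641 -0.19   0.306]
 [ 0.635 -0.196  0.308]
 [ 0.64  -0.201  0.327]
 [ 0.645 -0.194  0.333]]
```

View pics/hook0.png

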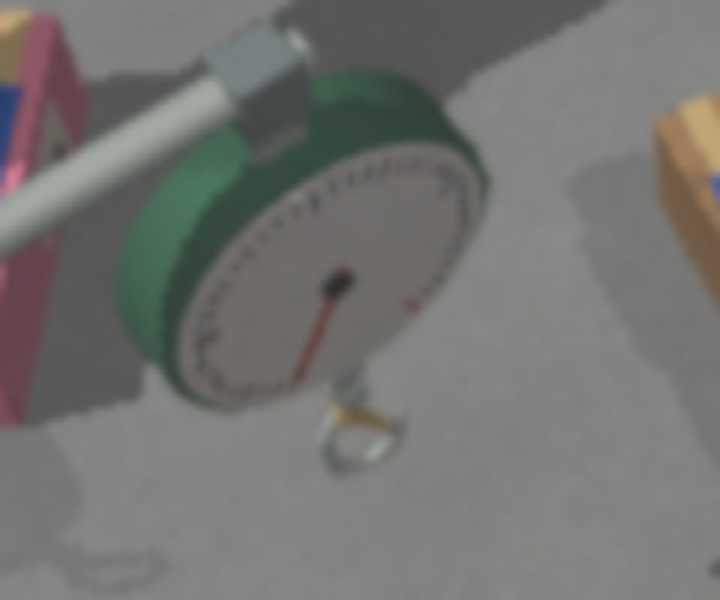

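View pics/par0.png

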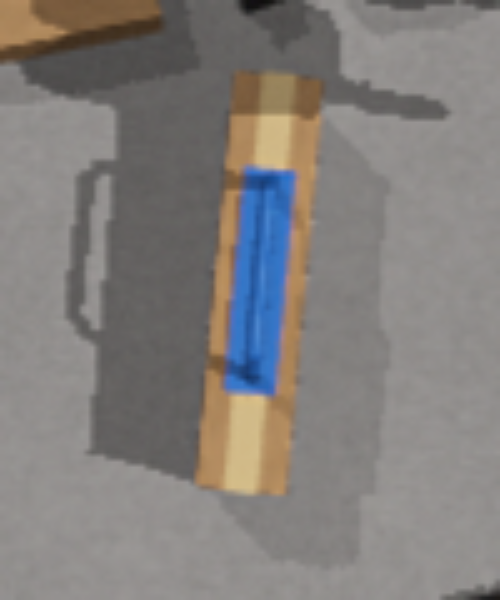

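Target confirmed: the brown carton with the blue handle, at (0.565,0.073) with yaw −0.08. The scale hook is near (0.632,−0.191), its mouth is to +y, and the scale yaw is about 0.115. Now moving to the near end of the carton.

```bash
python3 -m creep '{"translation":[[17,36,0],[34,73,0],[52,110,0],[69,147,0],[86,184,0]],"yaw":[-0.1,-0.2,-0.3,-0.434,-0.434],"gripper":[0,0,0,0,0]}' 50
python3 -m creep '{"translation":[[17,36,0],[34,73,0],[52,110,0],[69,147,0],[86,184,0]],"yaw":[0,0,0,0,0],"gripper":[0,0,0,0,0]}'
python3 -m creep '{"translation":[[17,36,0],[34,73,0],[52,110,0],[69,147,0],[86,184,0]],"yaw":[0,0,0,0,0],"gripper":[0,0,0,0,0]}'
```

```text
time_s: 0.52
ee_pos: [0.275, -0.3319, 0.2237]
eef_rot: [-3.14, 0.0, -0.09]
force: [0.7, -1.3, 1.2]
grip_width: 0.0944
time_s: 0.93
ee_pos: [0.3612, -0.1459, 0.2237]
eef_rot: [-3.14, 0.0, -0.09]
force: [0.6, -0.8, -0.4]
grip_width: 0.0943
time_s: 1.35
ee_pos: [0.4474, 0.0403, 0.2237]
eef_rot: [-3.14, -0.0, -0.09]
force: [1.2, -0.4, 0.8]
grip_width: 0.0937
```

```bash
python3 -m creep '{"translation":[[11,21,0],[20.5,40.5,-5],[20.5,40.5,-40],[20.5,40.5,-80],[20.5,40.5,-118]],"yaw":[0.008,0.008,0.008,0.008,0.008],"gripper":[0,0,0,0,0]}'
python3 - <<'E'
from h import *
c=cam('wrist');o=c['obs'];print(o['ee_pos'],o['eef_rot']);print(c['tool_from_camera'],c['fx'],c['cx'],c['cy'])
save(c['pixels'],'w0')
E
```

```text
time_s: 1.77
ee_pos: [0.4677, 0.0812, 0.1041]
eef_rot: [-3.14, -0.001, -0.081]
force: [0.7, 0.1, -1.5]
grip_width: 0.0942
[0.46767371 0.08120382 0.10409994] [-3.14035819e+00 -7.07142571e-04 -8.11158065e-02]
[[-1.15255815e-03 -9.69837907e-01 -2.43748039e-01  7.07335986e-02]
 [ 9.99999207e-01 -9.94173687e-04 -7.72805849e-04  1.52023148e-03]
 [ 5.07168520e-04 -2.43748736e-01  9.69838284e-01 -1.59801374e-01]
 [ 0.00000000e+00  0.00000000e+00  0.00000000e+00  1.00000000e+00]] 325.19226210127806 277.21528941335055 213.51465355691906
```

View pics/w0.png

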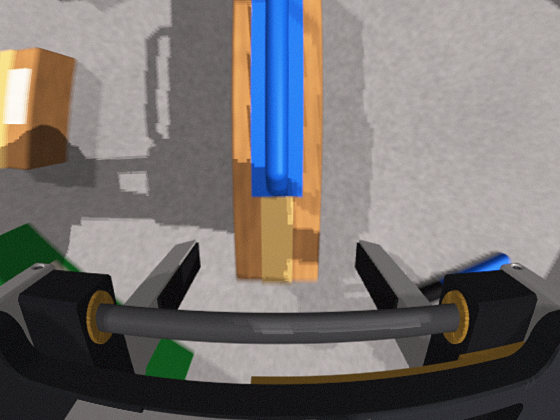

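The grasp is aligned: carton end centred between the jaws at (278,280). The wrist camera sits 71 mm out on tool +x and would come close to the dial, so I flip the hand half a turn first.

```bash
python3 -m creep '{"translation":[[0,0,40],[0,0,80],[0,0,86],[0,0,86],[0,0,86]],"yaw":[0,0.05,0.17,0.29,0.41],"gripper":[0,0,0,0,0]}'
python3 -m creep '{"translation":[[0,0,0],[0,0,0],[0,0,0],[0,0,0],[0,0,0]],"yaw":[0.12,0.24,0.36,0.48,0.60],"gripper":[0,0,0,0,0]}'
python3 -m creep '{"translation":[[0,0,0],[0,0,0],[0,0,0],[0,0,0],[0,0,0]],"yaw":[0.12,0.24,0.36,0.48,0.60],"gripper":[0,0,0,0,0]}'
python3 -m creep '{"translation":[[0,0,0],[0,0,0],[0,0,0],[0,0,0],[0,0,0]],"yaw":[0.12,0.24,0.36,0.48,0.60],"gripper":[0,0,0,0,0]}'
python3 -m creep '{"translation":[[0,0,0],[0,0,0],[0,0,0],[0,0,0],[0,0,0]],"yaw":[0.12,0.24,0.36,0.48,0.60],"gripper":[0,0,0,0,0]}'
```

```text
time_s: 2.23
ee_pos: [0.4645, 0.0806, 0.1852]
eef_rot: [3.141, 0.008, 0.334]
force: [-0.0, -0.2, -1.2]
grip_width: 0.0941
time_s: 2.65
ee_pos: [0.4645, 0.0805, 0.1863]
eef_rot: [3.14, 0.007, 0.94]
force: [-0.7, -0.4, 0.0]
grip_width: 0.0939
time_s: 3.07
ee_pos: [0.4645, 0.0805, 0.1874]
eef_rot: [3.14, 0.007, 1.546]
force: [-0.8, -0.4, -0.1]
grip_width: 0.0942
time_s: 3.48
ee_pos: [0.4645, 0.0804, 0.1886]
eef_rot: [3.14, 0.008, 2.151]
force: [-0.9, -1.5, -0.1]
grip_width: 0.0939
time_s: 3.9
ee_pos: [0.4645, 0.0803, 0.1897]
eef_rot: [3.14, 0.008, 2.757]
force: [1.2, 0.2, -0.7]
grip_width: 0.094
```

```bash
python3 -m creep '{"translation":[[3.5,0.7,0],[3.5,0.7,0],[3.5,0.7,-10],[3.5,0.7,-50],[3.5,0.7,-90]],"yaw":[0.12,0.24,0.303,0.303,0.303],"gripper":[0,0,0,0,0]}'
python3 -m creep '{"translation":[[0,0,-15],[0,0,-30],[0,0,-30],[0,0,-30],[0,0,-30]],"yaw":[0,0,0,0,0],"gripper":[0,0,255,255,255]}' 50
python3 -m creep '{"translation":[[0,0,0],[0,0,0],[0,0,0],[0,0,0],[0,0,0]],"yaw":[0,0,0,0,0],"gripper":[255,255,255,255,255]}'
python3 -c "
from station import ctrl;o=ctrl.get_obs();print(o)"
```

```text
time_s: 4.32
ee_pos: [0.469, 0.0811, 0.1009]
eef_rot: [3.139, 0.012, 3.061]
force: [0.6, -0.3, -1.0]
grip_width: 0.0942
time_s: 4.73
ee_pos: [0.4697, 0.0811, 0.0724]
eef_rot: [3.139, 0.014, 3.061]
force: [-0.1, -0.0, 0.5]
grip_width: 0.077
time_s: 5.15
ee_pos: [0.4699, 0.0812, 0.0728]
eef_rot: [3.139, 0.014, 3.061]
force: [-1.2, 0.9, 4.7]
grip_width: 0.0495
{'time_s': 5.15, 'qpos': array([ 9.40072703e-02,  3.26164727e-01,  1.88029816e+00,  6.32337180e-04,
        9.20552002e-01, -1.39618842e+00]), 'joint_vel': array([ 0.00060141,  0.00181584, -0.00131441, -0.00252758,  0.00114367,
       -0.00123227]), 'tau': array([-4.84273285e-01, -4.51491201e+01, -2.69230664e+01, -6.42444589e-02,
       -2.94900220e-01, -1.17599106e-02]), 'ee_pos': array([0.46985017, 0.08118944, 0.0728289 ]), 'eef_rot': array([3.13855888, 0.01426759, 3.06059123]), 'force': array([-1.15505465,  0.91679336,  4.68916101]), 'moment': array([ 0.06779406,  0.05537397, -0.0569184 ]), 'grip_width': 0.049528165524786935}
```

```bash
python3 -m creep '{"translation":[[0,0,5],[0,0,12],[0,0,20],[0,0,30],[0,0,40]],"yaw":[0,0,0,0,0],"gripper":[255,255,255,255,255]}' 60
python3 -m creep '{"translation":[[0,0,15],[0,0,30],[0,0,45],[0,0,60],[0,0,75]],"yaw":[0,0,0,0,0],"gripper":[255,255,255,255,255]}'
python3 -m creep '{"translation":[[0,0,15],[0,0,25],[0,0,30],[0,0,30],[0,0,30]],"yaw":[0,0,0,0,0],"gripper":[255,255,255,255,255]}'
python3 - <<'E'
from h import *
F=[];M=[]
for i in range(3):
    c=cam('scene'); o=ctrl.get_obs();F.append(o['force']);M.append(o['moment'])
o=ctrl.get_obs();print(np.round(F,2),np.round(M,3),o['ee_pos'],o['eef_rot'],o['grip_width'],o['time_s'])
px=c['pixels'];save(cv2.resize(px[140:350,180:460],(800,600)),'s1')
E
```

```text
time_s: 5.57
ee_pos: [0.4698, 0.0812, 0.114]
eef_rot: [3.139, 0.014, 3.061]
force: [-0.2, 0.6, -2.5]
grip_width: 0.0495
time_s: 5.98
ee_pos: [0.4697, 0.0811, 0.1906]
eef_rot: [3.138, 0.015, 3.061]
force: [0.4, -1.1, -3.7]
grip_width: 0.0497
time_s: 6.4
ee_pos: [0.4695, 0.0811, 0.2202]
eef_rot: [3.139, 0.014, 3.061]
force: [0.4, 0.4, -2.9]
grip_width: 0.0497
[[-0.63  0.54 -3.86]
 [ 0.13  0.36 -2.85]
 [ 0.47  0.48 -3.46]] [[ 0.026  0.18   0.002]
 [ 0.049  0.157 -0.044]
 [ 0.056  0.162  0.015]] [0.46940482 0.08111813 0.21979057] [3.13871165 0.0133792  3.06047967] 0.04958691638501917 6.55
```

View pics/s1.png

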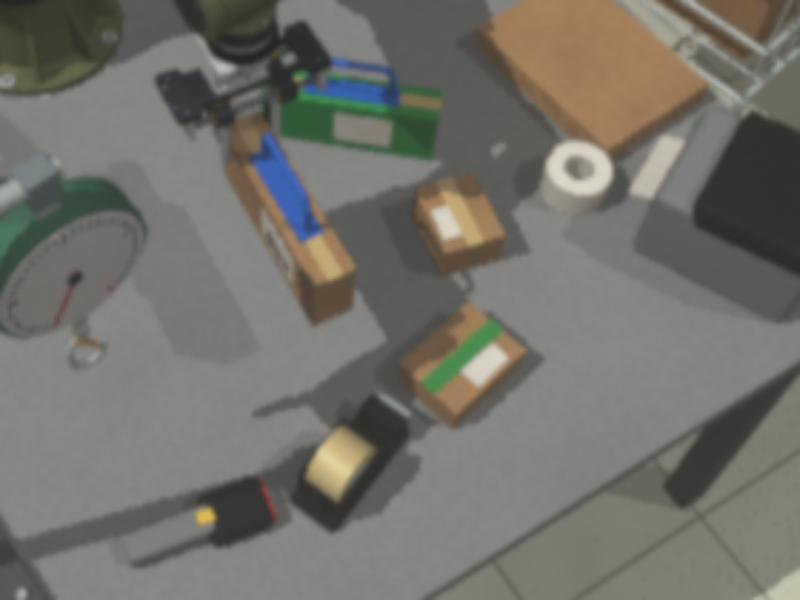

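```bash
cat > m.py <<'E'
from h import *
def meas(c,fresh=True):
    o=c['obs'];e=o['ee_pos'];y=o['eef_rot'][2]-np.pi
    Q=pts(c);ex=np.array([np.cos(y),np.sin(y)]);ey=np.array([-ex[1],ex[0]])
    pc=e[:2]+.0952*ex; d=Q[...,:2]-pc; a=d@ex;b=d@ey;h=Q[...,2]-(e[2]-.0728)
    t=(abs(a)<.13)&(abs(b)<.035)&(abs(h-.09)<.012)
    q=Q[t];A=np.c_[a[t],b[t],np.ones(t.sum())];co=np.linalg.lstsq(A,h[t],rcond=None)[0]
    print('pred mid',pc,'yaw',y,'barz',e[2]+.0692);print('top slopes/height',co,t.sum())
    print('rect',cv2.minAreaRect(np.c_[a[t],b[t]].astype(np.float32)),'far edge a',np.percentile(a[t],99.5))
    k=(abs(a)<.07)&(abs(b)<.02)&(h>.125)&(h<.16)
    if k.sum()>5:
        A=np.c_[a[k],np.ones(k.sum())]
        print('bar n',k.sum(),'a',a[k].min(),a[k].max(),'b fit',np.linalg.lstsq(A,b[k],rcond=None)[0],'h fit',np.linalg.lstsq(A,h[k],rcond=None)[0])
    return Q
if __name__=='__main__':
    c=load('scene');Q=meas(c)
    n=(np.hypot(Q[...,0]-.633,Q[...,1]+.19)<.03)&(Q[...,2]>.2)&(Q[...,2]<.335)
    q=Q[n]
    for lo,hi in((.21,.235),(.235,.26),(.26,.28),(.28,.30),(.30,.325)):
        s=q[(q[:,2]>lo)&(q[:,2]<=hi)];print(lo,len(s),np.round(np.median(s,0),4),np.round(s.min(0),3),np.round(s.max(0),3))
    g=c['pixels'].astype(int); br=n&(g[...,0]-g[...,2]>35)&(Q[...,2]<.3);print('brass',br.sum(),np.round(Q[br],3).tolist()[::2])
E
python3 m.py
```

```text
pred mid [0.56424214 0.0734055 ] yaw -0.08106185924283604 barz 0.2889611699197024
top slopes/height [-0.0068141   0.03898705  0.09008133] 979
rect ((0.0028407350182533264, 0.004091434180736542), (0.23166373372077942, 0.06932484358549118), 2.533966541290283) far edge a 0.1174167475597996
bar n 99 a -0.050683608528151916 0.056655103321585944 b fit [ 0.01254725 -0.00118489] h fit [-0.05093071  0.143511  ]
0.21 21 [ 0.6314 -0.1938  0.231 ] [ 0.628 -0.204  0.225] [ 0.635 -0.185  0.235]
0.235 38 [ 0.6338 -0.1841  0.2514] [ 0.628 -0.215  0.235] [ 0.637 -0.172  0.26 ]
0.26 20 [ 0.6341 -0.1963  0.2707] [ 0.628 -0.214  0.264] [ 0.636 -0.187  0.279]
0.28 21 [ 0.6359 -0.201   0.2861] [ 0.628 -0.208  0.28 ] [ 0.639 -0.19   0.299]
0.3 22 [ 0.6366 -0.195   0.3051] [ 0.63  -0.202  0.301] [ 0.642 -0.186  0.313]
brass 6 [[0.634, -0.202, 0.283], [0.639, -0.198, 0.287], [0.639, -0.201, 0.285]]
```

```bash
python3 -m creep '{"translation":[[2,-8,0],[7,-24,0],[13,-44,0],[19,-66,0],[25,-88,0]],"yaw":[0.01,0.03,0.06,0.09,0.12],"gripper":[255,255,255,255,255]}'
python3 -m creep '{"translation":[[6,-22,-4],[13,-44,-8],[20,-68,-12],[25,-86,-16],[29,-100,-20]],"yaw":[0.03,0.06,0.075,0.075,0.075],"gripper":[255,255,255,255,255]}'
python3 -m creep '{"translation":[[3,-10,-4],[5,-17,-5],[5,-17,-5],[5,-17,-5]],"yaw":[0,0,0,0],"gripper":[255,255,255,255]}'
python3 - <<'E'
from m import *
c=cam('scene');o=ctrl.get_obs();print(o['ee_pos'],o['eef_rot'],o['force'],o['time_s'])
Q=meas(c)
save(cv2.resize(c['pixels'][180:320,150:336],(797,600),interpolation=2),'s2')
E
```

```text
time_s: 6.97
ee_pos: [0.4944, -0.0078, 0.2192]
eef_rot: [3.139, 0.012, -3.101]
force: [0.1, -0.7, -2.1]
grip_width: 0.0495
time_s: 7.38
ee_pos: [0.5234, -0.1093, 0.1982]
eef_rot: [3.138, 0.011, -3.026]
force: [0.6, 0.2, -3.2]
grip_width: 0.0497
time_s: 7.72
ee_pos: [0.5284, -0.126, 0.1932]
eef_rot: [3.138, 0.011, -3.027]
force: [-0.1, -0.6, -2.8]
grip_width: 0.05
[ 0.52839884 -0.12564909  0.19334233] [ 3.13828507  0.01129265 -3.02605615] [ 0.43395489  0.1140673  -3.63097241] 7.7667
pred mid [ 0.6229738  -0.11502115] yaw -6.16812486901625 barz 0.2623554959311281
top slopes/height [-0.01482325  0.02826934  0.0901381 ] 897
rect ((0.022547133266925812, -0.0004372932016849518), (0.05114561319351196, 0.19197005033493042), 89.93667602539062) far edge a 0.11688472906622202
bar n 110 a -0.04444144993754769 0.05753743843195332 b fit [-0.00053474 -0.00084931] h fit [-0.06436421  0.14371043]
```

View pics/s2.png

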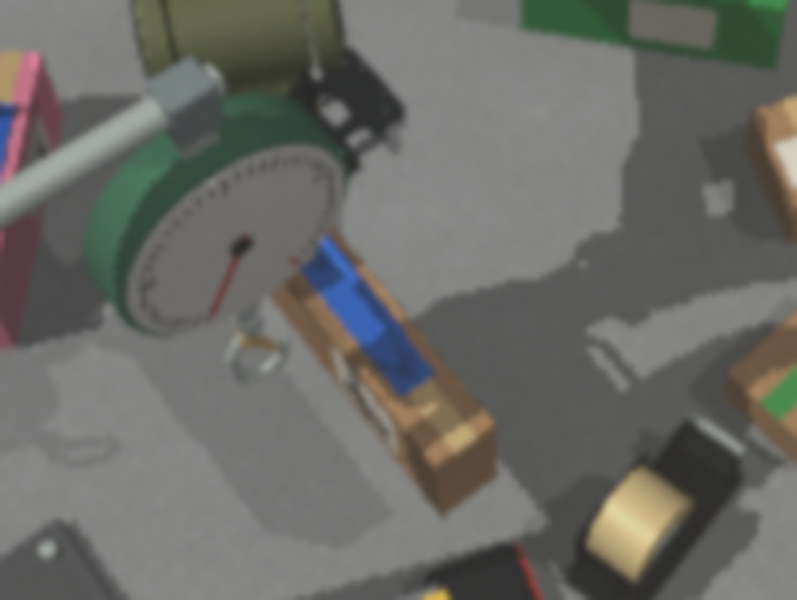

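```bash
cat > ov.py <<'E'
from h import *
def proj(c,X): 
    p=np.asarray(X)@c['R'].T+c['t']; return np.c_[p[:,0]/p[:,2]*c['fx']+c['cx'],p[:,1]/p[:,2]*c['fy']+c['cy']]
def hookpts(H,th,z0=.235):
    ey=np.array([-np.sin(th),np.cos(th),0]);H=np.array([H[0],H[1],z0]);w=lambda y,z:H+ey*y/1e3+np.array([0,0,z/1e3])
    t=np.linspace(np.pi,2*np.pi,20)
    bowl=[w(17*np.cos(a),4.5+17*np.sin(a)) for a in t]
    return [bowl,[w(17,4.5),w(19.5,19)],[w(-5,47),w(16,15)],[w(-17,4.5),w(-17,30)],[w(0,50),w(0,90)]]
def crop(c,u0,v0,w,h,k,lines,cols):
    im=cv2.resize(c['pixels'][v0:v0+h,u0:u0+w],None,fx=k,fy=k,interpolation=2).copy(); raw=im.copy()
    for L,col in zip(lines,cols):
        q=((proj(c,L)-[u0,v0]+.5)*k).astype(int); cv2.polylines(im,[q.reshape(-1,1,2)],False,col,1)
    return raw,im
E
python3 - <<'E'
from ov import *
c=load('scene')
L=hookpts((.633,-.193),.115)
raw,im=crop(c,192,238,38,40,10,L,[(255,0,0)]*5)
save(np.hstack([raw,im]),'ov1')
E
```

```text
(no output)
```

View pics/ov1.png

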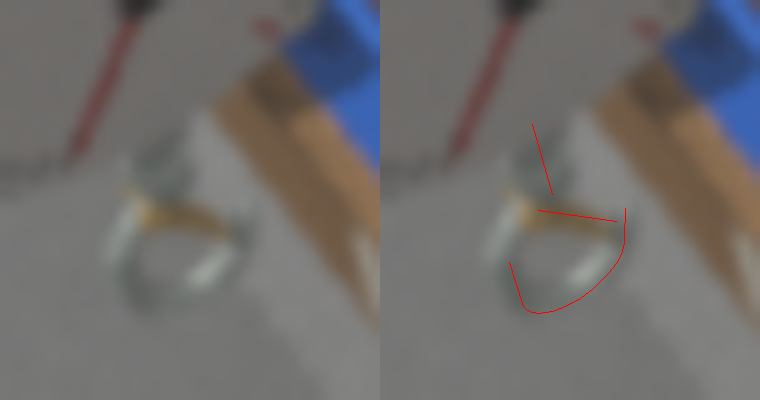

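The overlay fits, with a residual of about (-13,-8) px in the crop, which puts the hook near (0.6295,-0.195). Next I approach to 30 mm from it, then slowly go past the latch.

```bash
python3 -m creep '{"translation":[[-2,-6,1],[-1,-18,2.5],[0.5,-30,2.5],[2,-42,2.5],[3,-50,2.5]],"yaw":[0,0,0,0,0],"gripper":[255,255,255,255,255]}'
python3 -m creep '{"translation":[[0,0,0],[0,0,0]],"yaw":[0,0],"gripper":[255,255]}'
python3 - <<'E'
from ov import *
c=cam('scene');o=c['obs'];e=o['ee_pos'];y=o['eef_rot'][2]+np.pi;print(e,y,o['force'],o['time_s'])
ex=np.array([np.cos(y),np.sin(y)]);m=e[:2]+.0952*ex
d=m-[.6295,-.195];print('bar x_h,y_h,z_h',d@ex,d@[-ex[1],ex[0]],e[2]+.0692-.235)
L=hookpts((.6295,-.195),.115)
bar=[[*(m-.042*ex),e[2]+.0692],[*(m+.042*ex),e[2]+.0692]]
mid=[[*(m),e[2]+.0692-.006],[*m,e[2]+.0692+.006]]
raw,im=crop(c,190,225,50,58,8,L+[bar,mid],[(255,0,0)]*5+[(255,255,0)]*2)
save(np.hstack([raw,im]),'ov2')
E
```

```text
time_s: 8.18
ee_pos: [0.5315, -0.1775, 0.1959]
eef_rot: [3.139, 0.012, -3.027]
force: [0.1, 0.7, -2.2]
grip_width: 0.0494
time_s: 8.35
ee_pos: [0.5314, -0.1783, 0.1957]
eef_rot: [3.138, 0.011, -3.028]
force: [0.4, 1.0, -2.5]
grip_width: 0.05
[ 0.53141491 -0.17832953  0.19567317] 0.11334570630826324 [ 0.39779556  0.95748874 -2.52630165] 8.35
bar x_h,y_h,z_h -0.0003702150812129311 0.027657237309982007 0.029873171229477413
```

View pics/ov2.png

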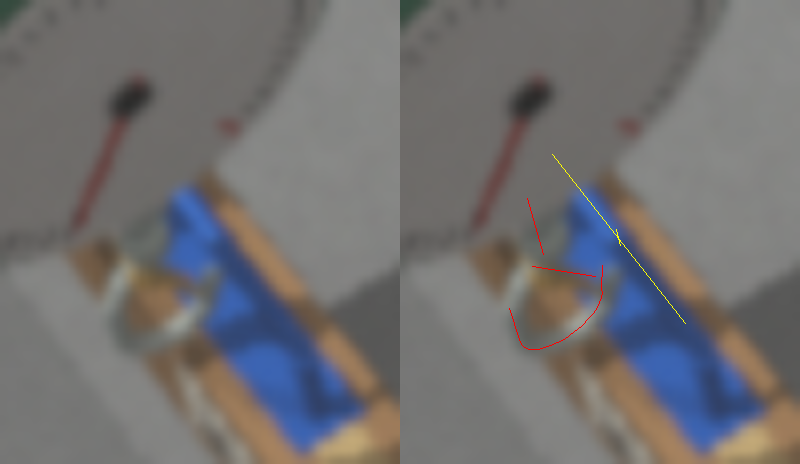

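Hook tip at (215,265), latch shut, bar just outside and above. Model pivot and back match, with about 2–3 mm uncertainty at the tip. I'll go in slowly.

```bash
python3 -m creep '{"translation":[[0.3,-2.5,0],[0.6,-5,0],[0.9,-8,0],[1.2,-11,0],[1.5,-13,0]],"yaw":[0,0,0,0,0],"gripper":[255,255,255,255,255]}'
python3 -m creep '{"translation":[[0.3,-3,0],[0.6,-6,0],[1,-8.5,0],[1.1,-9.5,0],[1.1,-9.5,0]],"yaw":[0,0,0,0,0],"gripper":[255,255,255,255,255]}'
python3 - <<'E'
from ov import *
for i in range(2):
    c=cam('scene');o=ctrl.get_obs();print(np.round(o['force'],2),np.round(o['moment'],3))
o=c['obs'];e=o['ee_pos'];y=o['eef_rot'][2]+np.pi;print(e,y,o['time_s'])
ex=np.array([np.cos(y),np.sin(y)]);m=e[:2]+.0952*ex
d=m-[.6295,-.1945];print('bar x_h,y_h,z_h',d@ex,d@[-ex[1],ex[0]],e[2]+.0692-.235)
L=hookpts((.6295,-.1945),.115)
bar=[[*(m-.042*ex),e[2]+.0692],[*(m+.042*ex),e[2]+.0692]]
raw,im=crop(c,190,225,50,58,8,L+[bar],[(255,0,0)]*5+[(255,255,0)])
save(np.hstack([raw,im]),'ov3')
E
```

```text
time_s: 8.82
ee_pos: [0.533, -0.1911, 0.1957]
eef_rot: [3.138, 0.011, -3.028]
force: [-1.4, -1.1, -2.9]
grip_width: 0.0498
time_s: 9.23
ee_pos: [0.534, -0.2008, 0.1956]
eef_rot: [3.138, 0.011, -3.028]
force: [0.3, 1.0, -3.1]
grip_width: 0.0497
[ 0.72 -0.24 -3.47] [0.085 0.191 0.095]
[ 0.2   0.96 -2.84] [0.104 0.206 0.077]
[ 0.53405644 -0.20059565  0.19565647] 0.11388597660352584 9.2833
bar x_h,y_h,z_h -0.00031798578019331437 0.004790042685875602 0.02985647393628099
```

View pics/ov3.png

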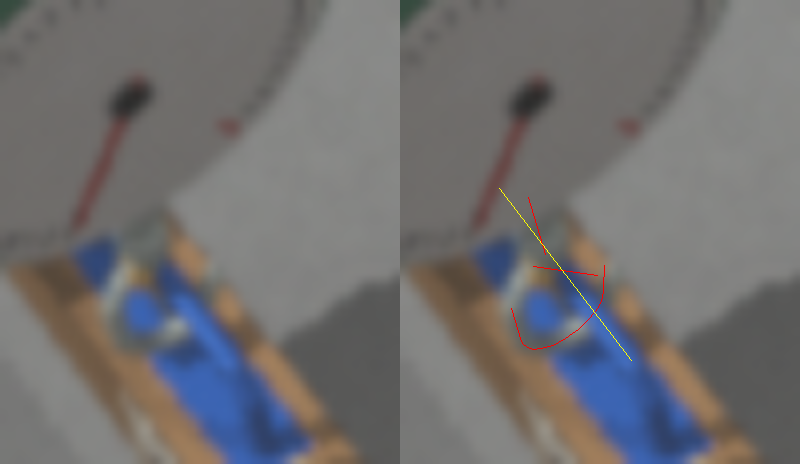

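The bar is inside, left of the tip (212,275), with the latch pushed in. Now lowering.

```bash
python3 -m creep '{"translation":[[0,0,-2],[0,-0.5,-5],[0.1,-1,-8],[0.2,-2,-11],[0.3,-3,-14]],"yaw":[0,0,0,0,0],"gripper":[255,255,255,255,255]}'
python3 -m creep '{"translation":[[0,0,-3],[0,0,-6],[0,0,-8],[0,0,-9.5],[0,0,-10.5]],"yaw":[0,0,0,0,0],"gripper":[255,255,255,255,255]}'
python3 - <<'E'
from ov import *
for i in range(3):
    c=cam('scene');o=ctrl.get_obs();print(np.round(o['force'],2),np.round(o['moment'],3))
o=c['obs'];e=o['ee_pos'];y=o['eef_rot'][2]+np.pi;print(e,y,o['time_s'])
ex=np.array([np.cos(y),np.sin(y)]);m=e[:2]+.0952*ex
d=m-[.6295,-.1945];print('bar x_h,y_h,z_h',d@ex,d@[-ex[1],ex[0]],e[2]+.0692-.235)
E
```

```text
time_s: 9.75
ee_pos: [0.5343, -0.2036, 0.1813]
eef_rot: [3.138, 0.011, -3.028]
force: [-0.3, -0.2, -2.7]
grip_width: 0.0494
time_s: 10.17
ee_pos: [0.5343, -0.2035, 0.1705]
eef_rot: [3.138, 0.011, -3.028]
force: [0.0, -0.1, -3.0]
grip_width: 0.0497
[ 0.92 -1.   -3.15] [0.031 0.193 0.025]
[-0.16  0.23 -2.46] [ 0.009  0.153 -0.028]
[ 0.19  0.22 -3.01] [0.044 0.144 0.01 ]
[ 0.53432058 -0.20359462  0.170666  ] 0.11397930256592526 10.2667
bar x_h,y_h,z_h -0.00039619246030791545 0.0017894034954546434 0.0048659960068095365
```

```bash
cat > f.py <<'E'
from h import *
import sys
n=int(sys.argv[1]);F=[];M=[]
for i in range(n): c=cam('scene');o=ctrl.get_obs();F.append(o['force']);M.append(o['moment'])
print('F',np.mean(F,0).round(2),'sd',np.std(F,0).round(2),'M',np.mean(M,0).round(3),'ee',o['ee_pos'].round(4),o['eef_rot'].round(3),'zh',(o['ee_pos'][2]+.0692-.235).round(4),o['time_s'])
E
python3 f.py 6
python3 -m creep '{"translation":[[0,0,-1.4],[0,0,-2.8],[0,0,-4.2],[0,0,-5.6],[0,0,-7]],"yaw":[0,0,0,0,0],"gripper":[255,255,255,255,255]}'
python3 -m creep '{"translation":[[0,0,-1.4],[0,0,-2.8],[0,0,-4.2],[0,0,-5.6],[0,0,-6]],"yaw":[0,0,0,0,0],"gripper":[255,255,255,255,255]}'
python3 f.py 8
```

```text
F [ 0.1   0.31 -3.21] sd [0.35 0.24 0.64] M [0.043 0.149 0.009] ee [ 0.5344 -0.2036  0.1709] [ 3.138  0.011 -3.028] zh 0.0051 10.6167
time_s: 11.03
ee_pos: [0.5344, -0.2036, 0.1637]
eef_rot: [3.138, 0.011, -3.028]
force: [-0.4, 0.1, -1.7]
grip_width: 0.0495
time_s: 11.45
ee_pos: [0.5344, -0.2036, 0.1576]
eef_rot: [3.138, 0.011, -3.028]
force: [-1.0, -0.6, -1.9]
grip_width: 0.0494
F [-0.06  0.24 -1.01] sd [0.49 0.19 0.47] M [ 0.072 -0.005  0.022] ee [ 0.5344 -0.2036  0.1578] [ 3.138  0.011 -3.028] zh -0.008 11.85
```

```bash
python3 -m creep '{"translation":[[0,0,-1],[0,0,-2],[0,0,-3],[0,0,-4],[0,0,-4.2]],"yaw":[0,0,0,0,0],"gripper":[255,255,255,255,255]}'
python3 f.py 16
python3 - <<'E'
from ov import *
from m import meas
c=load('scene');meas(c)
raw,im=crop(c,175,190,70,95,6,[],[])
save(np.hstack([raw,cv2.resize(c['pixels'][238:283,190:220],(380,570),interpolation=2)]) if 0 else np.hstack([raw,cv2.resize(c['pixels'][238:281,188:216],(371,570),interpolation=2)]),'pre')
E
```

```text
time_s: 12.27
ee_pos: [0.5344, -0.2036, 0.1534]
eef_rot: [3.138, 0.011, -3.028]
force: [0.8, 0.6, -0.5]
grip_width: 0.0499
F [-0.11  0.11 -0.5 ] sd [0.6  0.42 0.59] M [ 0.081 -0.104  0.03 ] ee [ 0.5344 -0.2036  0.1536] [ 3.138  0.011 -3.028] zh -0.0122 13.0667
pred mid [ 0.6290089  -0.19274759] yaw -6.169119994662775 barz 0.2228104852734965
top slopes/height [-0.00604512  0.03341621  0.09012794] 882
rect ((0.014771908521652222, -0.0007845014333724976), (0.20695075392723083, 0.05792553722858429), 2.816091537475586) far edge a 0.11716850179730012
bar n 132 a -0.05076742939144287 0.05565273396303317 b fit [ 0.01179683 -0.00037249] h fit [-0.0665178   0.14456407]
```

View pics/pre.png

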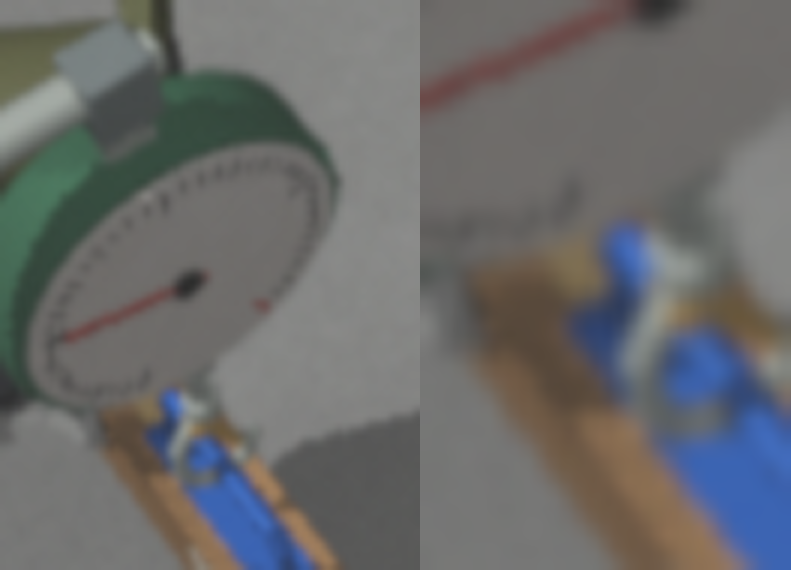

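Latch (brass, 665–790,305–350 in the right crop) is shut above the blue bar inside the bowl, the pointer has moved to about 9 o'clock, and the carton is level. Ease 1.2 mm more, then release.

```bash
python3 -m creep '{"translation":[[0,0,-0.4],[0,0,-0.8],[0,0,-1.2],[0,0,-1.2],[0,0,-1.2]],"yaw":[0,0,0,0,0],"gripper":[255,255,255,255,255]}'
python3 f.py 16
```

```text
time_s: 13.48
ee_pos: [0.5344, -0.2036, 0.1524]
eef_rot: [3.138, 0.011, -3.028]
force: [0.3, 0.4, -0.4]
grip_width: 0.0495
F [ 0.28  0.37 -0.37] sd [0.42 0.6  0.62] M [ 0.093 -0.138  0.034] ee [ 0.5344 -0.2036  0.1524] [ 3.138  0.011 -3.028] zh -0.0134 14.2833
```

```bash
python3 -m creep '{"translation":[[0,0,-0.3],[0,0,-0.6],[0,0,-0.6]],"yaw":[0,0,0],"gripper":[255,255,255]}' 20
python3 -m creep '{"translation":[[0,0,0],[0,0,0],[0,0,0],[0,0,0]],"yaw":[0,0,0,0],"gripper":[255,255,255,255]}' 3
python3 f.py 6
python3 -m creep '{"translation":[[0,0,0],[0,0,0],[0,0,0],[0,0,0],[0,0,0]],"yaw":[0,0,0,0,0],"gripper":[100,80,40,0,0]}' 3
python3 -m creep '{"translation":[[0,0,0],[0,0,0],[0,0,0],[0,0,0],[0,0,0]],"yaw":[0,0,0,0,0],"gripper":[0,0,0,0,0]}'
python3 f.py 6
```

```text
time_s: 14.53
ee_pos: [0.5344, -0.2036, 0.1517]
eef_rot: [3.138, 0.011, -3.028]
force: [0.3, -0.8, -0.4]
grip_width: 0.05
time_s: 14.87
ee_pos: [0.5344, -0.2036, 0.1517]
eef_rot: [3.138, 0.011, -3.028]
force: [-0.1, 0.1, 0.2]
grip_width: 0.0501
F [ 0.28  0.01 -0.32] sd [0.2  0.55 0.67] M [ 0.066 -0.148  0.013] ee [ 0.5344 -0.2036  0.1517] [ 3.138  0.011 -3.028] zh -0.0141 15.1667
time_s: 15.58
ee_pos: [0.5344, -0.2036, 0.1518]
eef_rot: [3.138, 0.011, -3.028]
force: [-0.7, -0.2, -0.4]
grip_width: 0.0797
time_s: 16.0
ee_pos: [0.5344, -0.2036, 0.1518]
eef_rot: [3.138, 0.011, -3.028]
force: [-0.2, 0.3, 0.4]
grip_width: 0.094
F [0.04 0.02 0.  ] sd [0.66 0.3  0.53] M [ 0.068 -0.131 -0.025] ee [ 0.5344 -0.2036  0.1517] [ 3.138  0.011 -3.028] zh -0.0141 16.3
```

Released cleanly; moment and force barely changed. I'm retreating straight back, then checking that everything is still.

```bash
python3 -m creep '{"translation":[[-5,-0.5,0],[-15,-1.7,0],[-28,-3.2,0],[-42,-4.8,0],[-56,-6.5,0]],"yaw":[0,0,0,0,0],"gripper":[0,0,0,0,0]}'
python3 -m creep '{"translation":[[-20,-2.3,0],[-40,-4.6,0],[-60,-7,0],[-70,-8,0],[-70,-8,0]],"yaw":[0,0,0,0,0],"gripper":[0,0,0,0,0]}'
cat > lv.py <<'E'
from h import *
def lv():
    c=cam('scene');Q=pts(c);ex=np.array([np.cos(.1139),np.sin(.1139)]);pc=np.array([.629,-.1927])
    d=Q[...,:2]-pc;a=d@ex;b=d@[-ex[1],ex[0]]
    t=(a>-.125)&(a<.125)&(abs(b)<.02)&(abs(Q[...,2]-.17)<.016)
    s=np.linalg.lstsq(np.c_[a[t],b[t],np.ones(t.sum())],Q[t][:,2],rcond=None)[0]
    r=cv2.minAreaRect(np.c_[a[t],b[t]].astype(np.float32))
    print(c['obs']['time_s'],s.round(4),t.sum(),np.round(np.percentile(a[t],[.5,99.5]),4),np.median(b[t]).round(4));return c
E
python3 - <<'E'
from lv import *
for i in range(8): p=c['pixels'].astype(int) if i else None; c=lv(); print(np.abs(c['pixels'].astype(int)-p)[150:350,150:350].mean() if i else '')
save(np.hstack([cv2.resize(c['pixels'][180:320,150:275],(500,560),interpolation=2),cv2.resize(c['pixels'][238:281,188:210],(286,560),interpolation=2)]),'end')
print(ctrl.get_obs()['ee_pos'])
E
```

```text
time_s: 16.72
ee_pos: [0.4775, -0.2101, 0.1516]
eef_rot: [3.138, 0.011, -3.027]
force: [0.5, 0.5, -0.8]
grip_width: 0.094
time_s: 17.13
ee_pos: [0.4062, -0.2183, 0.1519]
eef_rot: [3.139, 0.011, -3.029]
force: [0.3, 0.5, 0.1]
grip_width: 0.094
17.1333 [-0.0004  0.0077  0.1694] 680 [-0.081   0.1178] -0.0042

17.1833 [-0.0029  0.0221  0.1695] 675 [-0.0814  0.1179] -0.0039
0.4852666666666667
17.2333 [0.0006 0.0214 0.1695] 669 [-0.0821  0.1179] -0.004
0.41595
17.2833 [0.0007 0.0152 0.1695] 668 [-0.0808  0.1178] -0.0041
0.385475
17.3333 [0.0002 0.0013 0.1695] 659 [-0.0812  0.1179] -0.0041
0.35886666666666667
17.3833 [-0.0017  0.0132  0.1695] 671 [-0.0805  0.1178] -0.004
0.3435416666666667
17.4333 [ 6.000e-04 -1.000e-04  1.694e-01] 668 [-0.0813  0.1177] -0.0042
0.3365666666666667
17.4833 [-0.0021  0.0313  0.1698] 675 [-0.0803  0.1177] -0.0042
0.34753333333333336
[ 0.40783014 -0.21793649  0.1514629 ]
```

View pics/end.png

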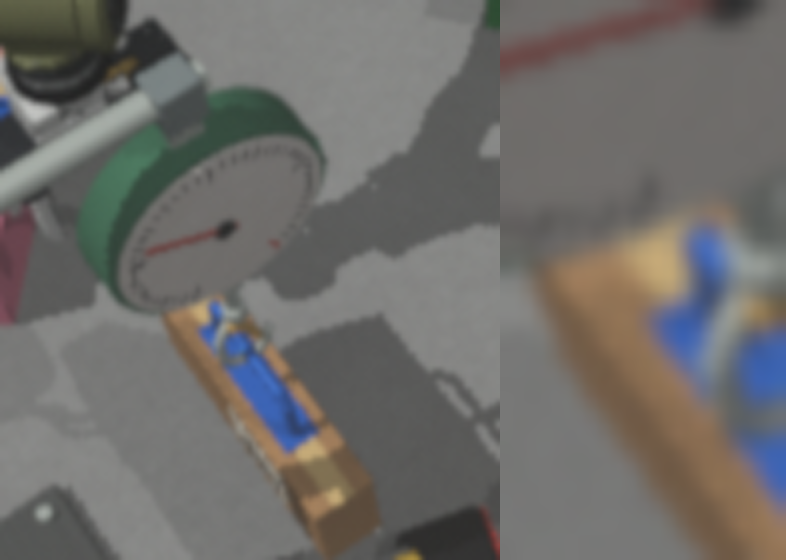

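```bash
python3 -m creep '{"translation":[[0,0,0],[0,0,0],[0,0,0],[0,0,0],[0,0,0]],"yaw":[0,0,0,0,0],"gripper":[0,0,0,0,0]}'
python3 -m creep '{"translation":[[0,0,0],[0,0,0],[0,0,0],[0,0,0],[0,0,0]],"yaw":[0,0,0,0,0],"gripper":[0,0,0,0,0]}'
python3 -m creep '{"translation":[[0,0,0],[0,0,0],[0,0,0],[0,0,0],[0,0,0]],"yaw":[0,0,0,0,0],"gripper":[0,0,0,0,0]}'
python3 - <<'E'
from lv import *
b=load('top');t=cam('top')
d=np.abs(b['pixels'].astype(int)-t['pixels']).sum(-1)
s=.7
for n,(x,y) in dict(pink=(595,440),green=(290,390),small=(288,280),flat=(342,205),tape=(425,190),scan=(500,200),roll=(200,270),marker=(483,385)).items():
    x,y=int(x*s),int(y*s);print(n,np.median(d[y-12:y+12,x-12:x+12]),np.abs(np.median((b['depth']-t['depth'])[y-12:y+12,x-12:x+12])))
for i in range(6): p=c['pixels'].astype(int) if i else None; c=lv(); print(np.abs(c['pixels'].astype(int)-p)[225:330,160:300].mean() if i else '')
ctrl.hand_in()
E
```

```text
time_s: 17.95
ee_pos: [0.4079, -0.2179, 0.1515]
eef_rot: [3.138, 0.011, -3.027]
force: [0.0, -0.8, 0.1]
grip_width: 0.0941
time_s: 18.37
ee_pos: [0.4079, -0.218, 0.1515]
eef_rot: [3.138, 0.011, -3.027]
force: [-0.0, 0.1, -0.3]
grip_width: 0.0939
time_s: 18.78
ee_pos: [0.4078, -0.2179, 0.1515]
eef_rot: [3.138, 0.011, -3.027]
force: [-0.5, 0.2, 0.4]
grip_width: 0.0943
pink 137.0 0.3887884
green 14.0 4.273653e-05
small 17.0 0.00019621849
flat 15.0 0.00015884638
tape 12.0 2.2113323e-05
scan 14.0 0.00015163422
roll 18.0 0.00016200542
marker 16.0 3.2782555e-05
18.8333 [0.0007 0.0098 0.1693] 671 [-0.0819  0.1174] -0.0043

18.8833 [-0.0039  0.0405  0.1695] 671 [-0.083   0.1182] -0.0043
0.3411791383219955
18.9333 [-0.0029  0.0056  0.1695] 674 [-0.0808  0.1175] -0.0044
0.34006802721088436
18.9833 [-0.001   0.02    0.1695] 676 [-0.0822  0.1177] -0.0042
0.3189795918367347
19.0333 [0.0006 0.0086 0.1694] 673 [-0.0815  0.1179] -0.0044
0.3119047619047619
19.0833 [-0.0045  0.029   0.1694] 672 [-0.0806  0.1177] -0.004
0.3053061224489796
the job is handed in; nothing more can be done
```

The brown carton with the blue handle is hanging from the scale's hook, and I handed the job in at about 19 s.

I gripped it near its end and passed the handle's bar over the hook's tip, past the latch. I then lowered it onto the spring at about 17 mm/s or slower, until the wrist force was near zero. After that I eased off the grip, opened the gripper and backed the arm away.

**What the last checks showed:**
- **Parcel:** It hangs level, with a lengthwise slope under 0.3°, and still, with no change between pictures beyond camera noise.
- **Latch:** It was seen shut above the bar just before I let go. The last picture's crop shows only part of it, so I did not see it clearly again.
- **Weight:** The pointer was at rest near 9 o'clock. The lifted weight of about 3.1 N suggests roughly 0.3 kg. I did not read the dial numerically.
- **Robot:** It was touching nothing.
- **Other items:** Seven of the eight other items I checked had not moved. I could not check the pink look-alike, because the arm hid it from the top camera. By my estimate of its position the gripper stayed clear of it, and no contact force was seen.
- **Residual doubt:** At release the load error was about 0.3 N or less, limited by sensor noise. I did not measure the hook's speed directly.

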